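# Hook and latch the filter cover of the saw's dust unit

### The arm

A 7-joint arm with a two-finger parallel gripper is mounted at the origin on the work surface. World frame = base frame: x ahead of the robot, y to its left, z up, the work surface at z = 0. Lengths are in m, angles in rad, forces in N, time in s.
With the tool pointing down it reaches from about 0.35 to 0.775 m from the base axis. Payload 3.1 kg.
Tool frame: the origin (TCP) lies midway between the tips of the shut fingers; the grasp point (between the pads) lies 19 mm behind it (tcp_to_grasp is the y of the grasp point in the tool frame, in m); y points along the fingers, z is the direction in which the jaws open and shut, and the axes are right-handed (so a half turn about y gives the same grasp; the last joint's range is limited). The gripper opens to 85 mm and grips with 20 to 120 N. Pads are 22 mm wide; open, the fingers measure 114 mm over their backs; the gripper's body (76 mm by 85 mm) begins 54 mm behind the grasp point. The pads swing forward as they close: fully open they stand 13 mm farther back than shut.
Start: joints at [1.274, 0.311, 0.014, 1.512, -0.004, 1.319, -0.027], TCP at [0.139, -0.532, 0.231] pointing down, gripper open.
Joint ranges: [-2.7, 2.7], [-0.3, 1.91], [-1.27, 1.3], [0.12, 2.57], [-1.44, 4.58], [0.2, 2.03], [-3.05, 3.05]. Speed limits (rad/s): [2.79, 2.79, 3.14, 3.14, 3.14, 3.14, 3.14].

### API

Orientations are given as a rotation vector (axis times angle).
In Python, from rig import * gives the robot as it stands.
- The arm moves only by the tool play_rows, never from a script. Its argument "plan" is one flat list of numbers, 5 for each row, row after row: the opening, from 0 (shut) to 1 (fully open), then the shift along the tool's x, y, z in m, then the turn about the tool's y in degrees. In form: [jaw, dx, dy, dz, yaw, jaw, dx, dy, dz, yaw, ...]. A call has 1 to 12 rows; each row is the pose to reach, as a shift and turn from the pose commanded when the call began, along the tool's axes at that moment; what a row does not reach only later rows make up. A row lasts 1/8 s, in which the tool goes at most 62.5 mm and 10.7 degrees, less where a joint would pass 70% of its speed; a pose out of reach is approached as far as the arm can. A call with a gripper value outside its range is refused whole. The fingers move at their own pace and stop on an object; "squeeze" is the grip in N (left out, the last holds). Time passes only in rows, so rows that repeat a pose let the fingers close. It gives the time, the measured TCP pose, the force and the opening at its end, in the units of the state.
- observe(): the state, without advancing time (a new reading comes with each control period).
- capture(name): name is "scene" or "top"; returns the picture (384x512x3 uint8, red, green, blue); there is no depth.
- get_calibration(name): a dict with "intrinsics" (3x3 intrinsics, pixels), "dist_coeffs" ([k1, k2, p1, p2, k3] as OpenCV has them; the pictures are not rectified), "xyz" and "attitude" of the camera in the world. Camera axes: x right, y up, looking along -z (the intrinsics and any distortion apply to the point x, -y, -z); pixel columns grow to the right and rows downward; lengths in m; the calibration is good to about 2 mm. A picture is of the moment at which its call begins. get_calibration takes no time and is no camera call.
- hand_in(): hands the job in, once; it reports no verdict.
The state is a dict: "clock": time; "q": joint angles; "qvel": joint speeds; "tau": joint torques, N m; "ee_pos": TCP position; "orientation": TCP orientation; "force": force on the tool from outside, world axes, zero at the start; "wrist_torque": the same for the moment, N m; "opening": finger opening in m.
Only numpy, scipy, OpenCV 4.12 (cv2) and the standard library are available. Lean on these libraries where they do the work, as an engineer would, in place of code of your own. Each camera call takes 0.05 s, during which the arm holds its last target.

### The job

Close the saw's dust unit: pick up its filter cover by the handle, hook the cover's lip under the ledge of the unit's opening at a tilt until it is fully in, then swing the cover down and press until the spring catch snaps over its edge, flush and released. Work gently: the stop wall and ledge are thin plastic and must never be pushed with more than about 8 N, do not force the cover onto the rim or slam it, and leave everything else on the bench where it is.

Things in the scene. Friction and masses are not known exactly. Their poses are not given: they have to be found in the camera images.
- housing: The dust unit: fixed grey box 212 (x) x 128 (y) x 80 mm high, left or right of the robot, yawed. Origin: centre of its underside; x, its long axis, points away from the robot, z up. On its top a dark steel frame surrounds a pocket whose flat floor is the box's top. The frame is firm, but sits up to 12 mm off nominal along x, unmeasured: feel for its stop wall.
- seat (a point): Nominal middle of the pocket floor: housing x 0, y 0, z 80 mm; housing's axes. The pocket is 88 mm wide (y) and 132 mm long (x), from the frame's upright stop wall (nominal x -66 mm) to its rim (nominal x +66 mm). Side walls and rim stand 14 mm, the ledge 18 mm above the floor. Stop wall, ledge, rim and catch all shift together with the frame.
- ledge (a point): Nominal foot of the stop wall, at floor level, middle of the pocket's -x end: housing x -66, y 0, z 80 mm; housing's axes. Wall and ledge are thin black plastic. From the wall a ledge as wide as the pocket reaches 28 mm towards +x, its underside 13 mm above the floor; the slot below it takes the cover's lip. The real wall is up to 12 mm nearer or farther along x.
- catch (a joint): Spring catch in the middle of the pocket's +x rim, slide in m: 0 closed, to 0.010 pushed outward (+x). Closed, its nose (22 mm wide) overhangs the pocket 6 mm, flat underside 7 mm above the floor; its steep sloped top reaches 15 mm above the floor, the tab behind 17 mm. The flange pressed down on the slope pushes it aside (spring 1 to 2.5 N, some 3 to 9 N down at the flange); it then snaps back.
- cover: The filter cover: loose plain grey lid with a lip and a handle bar, 0.18 to 0.35 kg, 130 (x) x 84 mm (y), lying upright on the bench. Origin: centre of its underside, z up. x -65 to -29 mm: lip, 70 mm wide, 4 mm thick, level with the underside; -29 to 53: body 18 mm thick; 53 to 65: flange 6 mm thick, for the catch. Fitted: axes parallel to the housing's, lip at its -x end, underside on the floor.
- cover_lip (a point): Middle of the lip's tip, on the underside: cover x -65, y 0, z 0 mm; cover's axes. Fitted, the cover has 2 mm play along x and 2 mm either side. With the lip fully in, it can tilt up to about 0.29 rad (flange end raised); below about 0.13 rad the flange end no longer passes over the rim.
- cover_handle (a point): Middle of the handle bar's top: cover x 10, y 0, z 46 mm; cover's axes. The bar is 12 mm thick (x), 60 mm long (y) and stands 28 mm above the body's top. Grip it across its 12 mm, fingers closing along the cover's x.
Not all that is in view belongs to the job. Leave any orange or turquoise look-alike of the cover alone.

How it is judged:
By the outcome, as a careful person would: the job done as asked, in the order asked, and still so for the second after the job is handed in, with the robot touching nothing.
It also fails if it takes over 51 s, if anything falls off the work surface, if the arm or the gripper's body presses on something with over 40 N, if the wrist force passes 120 N, or if a joint passes its speed limit or range.

## Working session

There is one attempt and no reset: what is moved stays moved. The work goes in short steps, Python scripts to look and compute and a tool call to move; the robot and the scene stay as the last step left them, time stands still between calls to the robot, and variables do not carry over. Pictures are saved under pics/ and viewed, and the job is handed in when it is done.

Besides the shell and the picture viewer there is one more tool, called after ">>>" in YAML: its name, and indented under it one key for each argument. play_rows: Moves the arm, as the interface text tells. Its arguments: {"type":"object","properties":{"plan":{"type":"array"},"squeeze":{"type":"number"}},"required":["plan"]}

```bash
ls; mkdir -p pics; python3 - <<'E'
from rig import *
import cv2, numpy as np
for n in ("scene","top"):
    im=capture(n); cv2.imwrite(f"pics/{n}0.png",im[:,:,::-1]); print(n,get_calibration(n))
print(observe())
E
```

```text
pics
scene {'intrinsics': array([[378.08782466,   0.        , 256.4353618 ],
       [  0.        , 378.08782466, 192.49341513],
       [  0.        ,   0.        ,   1.        ]]), 'dist_coeffs': array([-0.04396887,  0.        ,  0.        ,  0.        ,  0.        ]), 'xyz': array([0.91488926, 0.23902258, 0.87483973]), 'attitude': array([0.34270685, 0.53017713, 1.95549971])}
top {'intrinsics': array([[362.09321197,   0.        , 251.14874634],
       [  0.        , 362.09321197, 189.83976222],
       [  0.        ,   0.        ,   1.        ]]), 'dist_coeffs': array([-0.03069905,  0.        ,  0.        ,  0.        ,  0.        ]), 'xyz': array([0.43367891, 0.04397676, 0.83731612]), 'attitude': array([ 0.06292832, -0.0147308 , -1.56414246])}
{'clock': 0.1, 'q': array([ 1.27428349,  0.31164418,  0.01401421,  1.51290253, -0.00441767,
        1.31922802, -0.02718831]), 'qvel': array([-0.00019064, -0.00325358,  0.00011965, -0.00234464,  0.00096391,
       -0.00038599, -0.00081965]), 'tau': array([ 8.60602522e-04, -3.80854046e+01,  1.46655743e-01, -2.31241643e+01,
        1.22173084e-02,  8.08524492e-03, -1.74818751e-05]), 'ee_pos': array([ 0.13847558, -0.53159409,  0.23032825]), 'orientation': array([-0.26762684,  2.0880158 , -2.08355322]), 'force': array([-0.23544978, -0.06810545,  0.14168297]), 'wrist_torque': array([-0.04168977,  0.0083357 ,  0.03817986]), 'opening': 0.08513247716146696}
```

View pics/scene0.png

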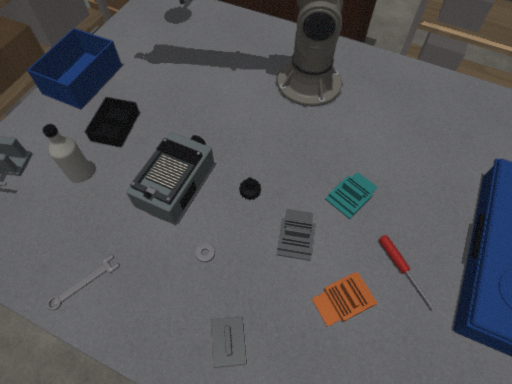

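View pics/top0.png

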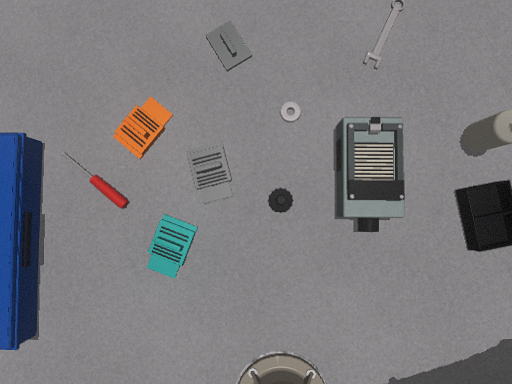

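```bash
python3 - <<'E'
import cv2, numpy as np
t=cv2.imread("pics/top0.png"); s=cv2.imread("pics/scene0.png")
a=cv2.resize(t[10:220,170:290],None,fx=2.8,fy=2.8,interpolation=cv2.INTER_CUBIC)
b=cv2.resize(t[100:245,320:420],None,fx=4,fy=4,interpolation=cv2.INTER_CUBIC)
h=max(a.shape[0],b.shape[0]); P=lambda x:np.pad(x,((0,h-x.shape[0]),(0,0),(0,0)))
cv2.imwrite("pics/z1.png",np.hstack([P(a),P(b)]))
a=cv2.resize(s[195:375,190:330],None,fx=3,fy=3,interpolation=cv2.INTER_CUBIC)
b=cv2.resize(s[125:230,120:220],None,fx=3.5,fy=3.5,interpolation=cv2.INTER_CUBIC)
h=max(a.shape[0],b.shape[0])
cv2.imwrite("pics/z2.png",np.hstack([P(a),P(b)]))
E
```

```text
(no output)
```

View pics/z1.png

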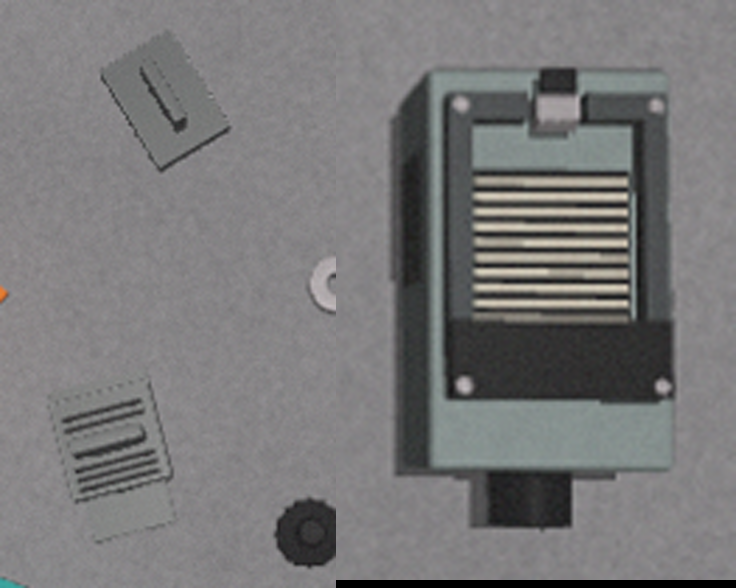

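View pics/z2.png

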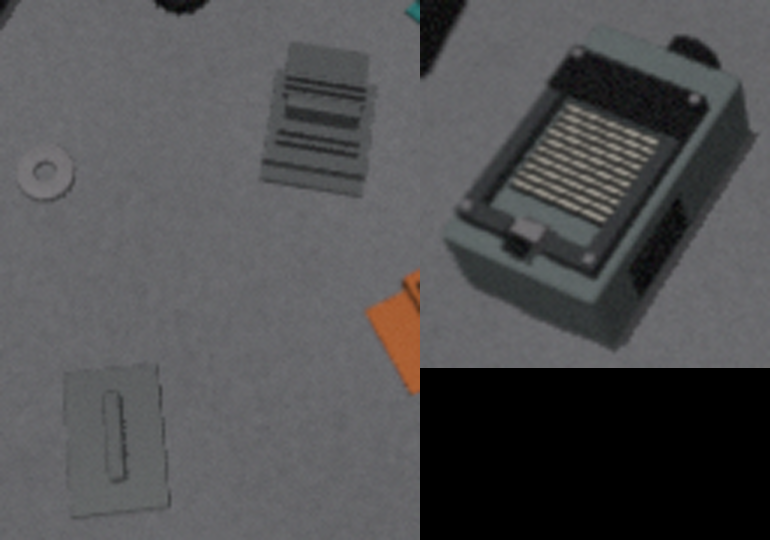

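```bash
cat > h.py <<'E'
import numpy as np, cv2
from scipy.spatial.transform import Rotation as R
from rig import *
C={n:get_calibration(n) for n in ("scene","top")}
def ray(n,uv):
    c=C[n]; p=cv2.undistortPoints(np.array([[uv]],float),c["intrinsics"],c["dist_coeffs"])[0,0]
    d=R.from_rotvec(c["attitude"]).apply([p[0],-p[1],-1]); return c["xyz"],d
def onz(n,uv,z):
    o,d=ray(n,uv); return o+d*(z-o[2])/d[2]
def tri(a,b):
    o1,d1=ray("top",a); o2,d2=ray("scene",b)
    A=np.stack([d1,-d2],1); t=np.linalg.lstsq(A,o2-o1,rcond=None)[0]
    p,q=o1+d1*t[0],o2+d2*t[1]; return (p+q)/2,np.linalg.norm(p-q)
def proj(n,P):
    c=C[n]; q=R.from_rotvec(c["attitude"]).inv().apply(np.asarray(P,float)-c["xyz"])
    q=np.atleast_2d(q)*[1,-1,-1]
    return cv2.projectPoints(q,np.zeros(3),np.zeros(3),c["intrinsics"],c["dist_coeffs"])[0][:,0]
E
python3 - <<'E'
from h import *
np.set_printoptions(precision=4,suppress=True)
print(R.from_rotvec(observe()["orientation"]).as_matrix())
t=cv2.imread("pics/top0.png"); s=cv2.imread("pics/scene0.png")
a=cv2.resize(t[135:215,175:245],None,fx=7,fy=7,interpolation=cv2.INTER_CUBIC)
b=cv2.resize(s[200:270,265:325],None,fx=5,fy=7*5/7,interpolation=cv2.INTER_CUBIC)
f=lambda x:np.clip((x.astype(float)-50)*2.2,0,255).astype(np.uint8)
h=560;P=lambda x:np.pad(x,((0,h-x.shape[0]),(0,0),(0,0)))
cv2.imwrite("pics/z3.png",f(np.hstack([P(a[:560]),P(b)])))
E
```

```text
[[-0.9677 -0.0006  0.2521]
 [-0.2521  0.0021 -0.9677]
 [ 0.0001 -1.     -0.0021]]
```

View pics/z3.png

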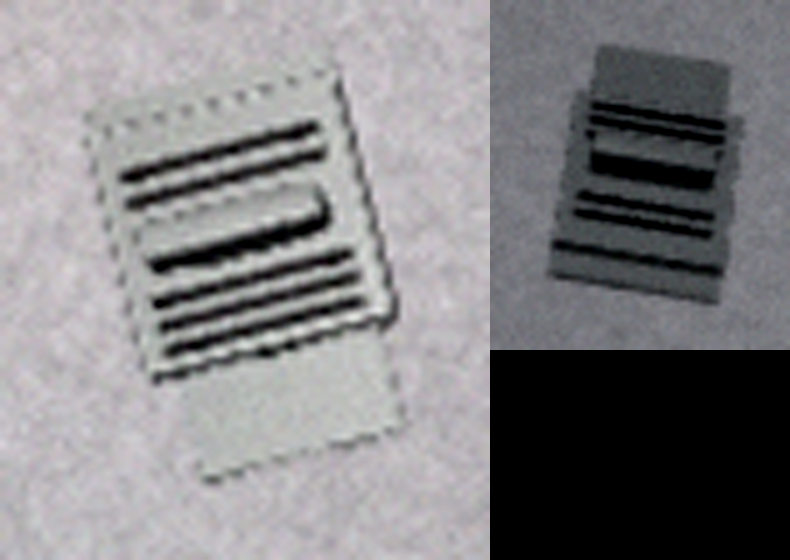

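```bash
python3 - <<'E'
from h import *
np.set_printoptions(precision=4,suppress=True)
T=lambda x,y:((x+.5)/7-.5+175,(y+.5)/7-.5+135)
S=lambda x,y:((x-490+.5)/5-.5+265,(y+.5)/5-.5+200)
print("lipL",onz("top",T(207,480),.004),onz("scene",S(730,65),.004),tri(T(207,480),S(730,65)))
print("lipR",onz("top",T(405,428),.004),onz("scene",S(597,45),.004),tri(T(405,428),S(597,45)))
print("flL",onz("top",T(85,118),.006),onz("scene",S(718,303),.006),tri(T(85,118),S(718,303)))
print("flR",onz("top",T(338,70),.006),onz("scene",S(548,275),.006),tri(T(338,70),S(548,275)))
print("h",onz("top",T(231,221),.046),onz("scene",S(654,153),.046),tri(T(231,221),S(654,153)))
a,b=[onz("top",T(*p),.004)[:2] for p in((207,480),(405,428))]
c,d=[onz("top",T(*p),.006)[:2] for p in((85,118),(338,70))]
m1=(a+b)/2;m2=(c+d)/2;v=m2-m1;print(m1,m2,np.linalg.norm(v),np.arctan2(*v[::-1]),np.linalg.norm(a-b),np.linalg.norm(c-d), m1+v*75/130)
w=a-b; print("yaw from lip edge",np.arctan2(-w[0],w[1]),"fl",np.arctan2(-(c-d)[0],(c-d)[1]))
e,f=[onz("top",T(*p),.018)[:2] for p in((155,380),(392,322))];print((e+f)/2,np.linalg.norm(e-f),np.arctan2(-(e-f)[0],(e-f)[1]))
E
```

```text
lipL [0.4435 0.1782 0.004 ] [0.4417 0.1822 0.004 ] (array([0.4427, 0.1802, 0.0041]), np.float64(0.0043264499282391925))
lipR [0.4611 0.1128 0.004 ] [0.4603 0.1151 0.004 ] (array([0.4606, 0.114 , 0.0038]), np.float64(0.0023496672845799834))
flL [0.5635 0.2203 0.006 ] [0.5667 0.2234 0.006 ] (array([ 0.5643,  0.2225, -0.0009]), np.float64(0.001593896911574931))
flR [0.5796 0.1361 0.006 ] [0.5885 0.1431 0.006 ] (array([ 0.5822,  0.1396, -0.0123]), np.float64(0.003232722089381452))
h [0.5246 0.1649 0.046 ] [0.5248 0.1688 0.046 ] (array([0.5243, 0.167 , 0.0434]), np.float64(0.003473897332383492))
[0.4523 0.1455] [0.5716 0.1782] 0.12366874152509284 0.26748583303472007 0.06769436631830111 0.08577818445901385 [0.5211 0.1644]
yaw from lip edge 0.2625838539311335 fl 0.18932556074516807
[0.4854 0.1548] 0.07954158007394635 0.24476407414434695
```

```bash
python3 - <<'E'
import cv2, numpy as np
t=cv2.imread("pics/top0.png").astype(float); s=cv2.imread("pics/scene0.png").astype(float)
def m(i,y0,y1,x0,x1,k):
    c=i[y0:y1,x0:x1]; d=(c[...,1]-c[...,2])  # G-R
    d=np.clip((d+6)*14,0,255).astype(np.uint8); return cv2.resize(d,None,fx=k,fy=k,interpolation=cv2.INTER_NEAREST)
a=m(t,135,215,175,245,7); b=m(s,200,270,265,325,6)
print(np.median((t[...,1]-t[...,2])[165:170,200:225]),np.median((t[...,1]-t[...,2])[60:100,300:340]))
h=560;P=lambda x:np.pad(x,((0,h-x.shape[0]),(0,0)))
cv2.imwrite("pics/z4.png",np.hstack([P(a),P(b)]))
E
```

```text
1.0 -2.0
```

View pics/z4.png

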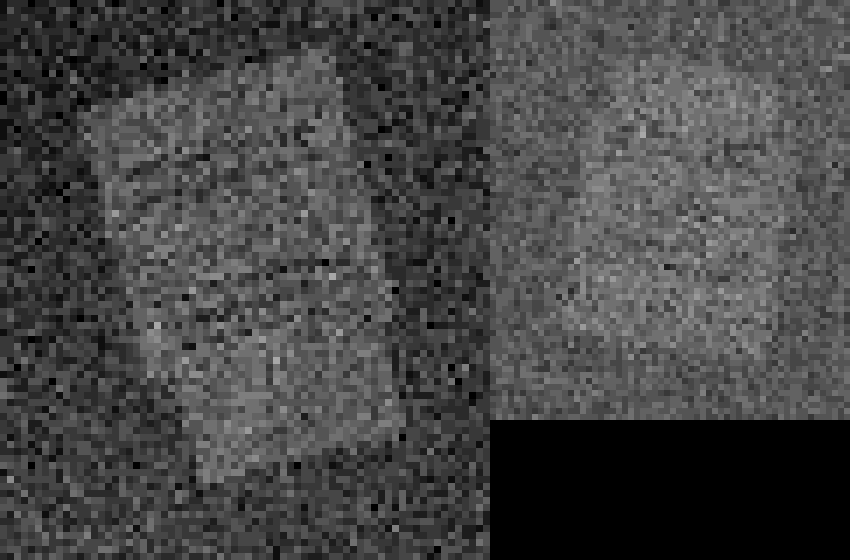

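```bash
python3 - <<'E'
from h import *
np.set_printoptions(precision=4,suppress=True)
T=lambda x,y:((x+.5)/7-.5+175,(y+.5)/7-.5+135)
a,b=[onz("top",T(*p),.004)[:2] for p in((205,483),(405,430))]
c,d=[onz("top",T(*p),.006)[:2] for p in((87,108),(332,47))]
m1=(a+b)/2;m2=(c+d)/2;v=m2-m1;print(m1,m2,np.linalg.norm(v),np.arctan2(*v[::-1]),np.linalg.norm(a-b),np.linalg.norm(c-d), m1+v*75/130)
for w in(a-b,c-d): print(np.arctan2(-w[0],w[1]))
# slots directions: line endpoints on z=.018
for p,q in(((122,178),(318,128)),((128,205),(325,155)),((155,303),(350,255)),((162,327),(357,277)),((168,351),(362,302))):
    e,f=onz("top",T(*p),.018)[:2],onz("top",T(*q),.018)[:2];w=e-f;print(np.arctan2(-w[0],w[1]),(e+f)/2)
# housing
t=cv2.imread("pics/top0.png"); s=cv2.imread("pics/scene0.png")
a=cv2.resize(t[110:235,325:415],None,fx=4.6,fy=4.6,interpolation=cv2.INTER_CUBIC)[:590]
b=cv2.resize(s[125:225,122:220],None,fx=3.9,fy=3.9,interpolation=cv2.INTER_CUBIC)
f=lambda x:np.clip((x.astype(float)-10)*1.6,0,255).astype(np.uint8)
h=590;P=lambda x:np.pad(x,((0,h-x.shape[0]),(0,0),(0,0)))
cv2.imwrite("pics/z5.png",f(np.hstack([P(a),P(b)]))); print(a.shape,b.shape)
E
```

```text
[0.4515 0.1459] [0.5771 0.179 ] 0.12990807669428733 0.25763707648565515 0.06841630214564738 0.08408054950450597 [0.5239 0.1649]
0.2648206552123834
0.24613558151733878
0.25262578046835643 [0.5501 0.1732]
0.251662002439417 [0.5413 0.1709]
0.24539802310100708 [0.5089 0.162 ]
0.255300277611316 [0.5014 0.1596]
0.251924820267365 [0.4934 0.1577]
(575, 414, 3) (390, 382, 3)
```

View pics/z5.png

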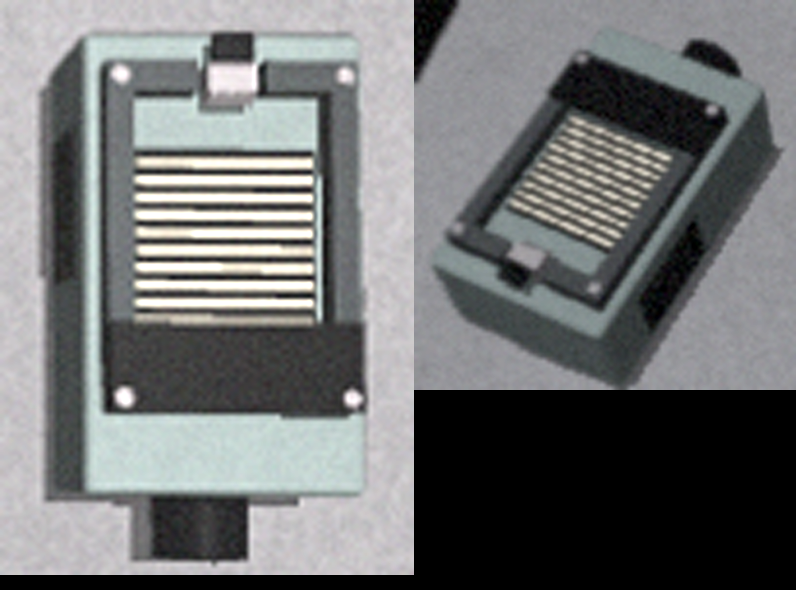

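```bash
python3 - <<'E'
from h import *
np.set_printoptions(precision=4,suppress=True)
k=4.6
T=lambda x,y:((x+.5)/k-.5+325,(y+.5)/k-.5+110)
S=lambda x,y:((x-414+.5)/3.9-.5+122,(y+.5)/3.9-.5+125)
P={n:onz("top",T(*p),.08)[:2] for n,p in dict(TL=(83,33),TR=(360,35),BL=(86,492),BR=(364,492)).items()}
print(P, "ctr",sum(P.values())/4)
ax=(P["TL"]+P["TR"]-P["BL"]-P["BR"])/2; print(np.linalg.norm(ax),"yaw",np.arctan2(ax[1],ax[0]))
for (a,b) in (("TL","TR"),("BL","BR")):
    w=P[a]-P[b]; print(np.linalg.norm(w),np.arctan2(-w[0],w[1]))
sc=dict(lL=((125,398),(582,59)) ,lR=((353,398),(711,112)),rL=((121,75),(457,230)),rR=((346,75),(594,288)))
# top-view left is world +y ; scene: ledge left screw(582,59)
for n,(a,b) in sc.items(): print(n,tri(T(*a),S(*b)),tri(T(*a),S(*{'lL':(711,112),'lR':(582,59),'rL':(594,288),'rR':(457,230)}[n])))
for n,p in dict(ledgeL=(105,322),ledgeR=(363,322),ledgeBL=(105,412),ledgeBR=(363,412)).items(): print(n,onz("top",T(*p),.098))
for n,p in dict(inL1=(133,97),inR1=(320,97),inL2=(133,318),inR2=(322,318)).items(): print(n,onz("top",T(*p),.094))
E
```

```text
{'TL': array([ 0.6263, -0.1244]), 'TR': array([ 0.6258, -0.2508]), 'BL': array([ 0.4166, -0.1244]), 'BR': array([ 0.4174, -0.2494])} ctr [ 0.5215 -0.1872]
0.20901845043402198 yaw -0.0034038411652040725
0.1263903275669166 -0.0038660058925629242
0.12500992474730954 0.006111730126880871
lL (array([ 0.4771, -0.1599,  0.1571]), np.float64(0.08182192670000227)) (array([ 0.4583, -0.1371,  0.0975]), np.float64(0.00154930472741821))
lR (array([ 0.4517, -0.1909,  0.0913]), np.float64(0.09414992346360863)) (array([ 0.4586, -0.2359,  0.1004]), np.float64(0.0025412080893169463))
rL (array([ 0.6124, -0.1601,  0.1528]), np.float64(0.08098627694743799)) (array([ 0.6029, -0.1369,  0.0956]), np.float64(0.0016432358647555509))
rR (array([ 0.5963, -0.1947,  0.0802]), np.float64(0.09329514557261472)) (array([ 0.6036, -0.2377,  0.0944]), np.float64(0.0018573331188346106))
ledgeL [ 0.4922 -0.1292  0.098 ]
ledgeR [ 0.4927 -0.243   0.098 ]
ledgeBL [ 0.4523 -0.1289  0.098 ]
ledgeBR [ 0.453  -0.2424  0.098 ]
inL1 [ 0.5937 -0.1434  0.094 ]
inR1 [ 0.594  -0.2269  0.094 ]
inL2 [ 0.4943 -0.1425  0.094 ]
inR2 [ 0.4947 -0.2264  0.094 ]
```

```bash
cat >> h.py <<'E'
def rel(*wps):
    o=observe(); M=R.from_rotvec(o["orientation"]).as_matrix(); p=o["ee_pos"]; psi=np.arctan2(M[1,2],M[0,2])
    print("at",np.round(p,4),"psi %.4f"%psi,"tilt",np.round(M[2],4),"F",np.round(o["force"],2),"open %.4f"%o["opening"],"t %.2f"%o["clock"])
    for x,y,z,s in wps:
        c,s_=np.cos(psi),np.sin(psi); B=np.array([[s_,0,c],[-c,0,s_],[0,-1,0]])
        d=B.T@(np.array([x,y,z])-p); print(np.round(d,4),"yaw %.2f"%np.degrees(psi-s))
E
python3 - <<'E'
from h import *
rel((.45,-.25,.26,-.5),(.524,.165,.16,.252),(.524,.165,.06,.252))
E
```

```text
at [ 0.1385 -0.5316  0.2303] psi -1.3159 tilt [ 1.0e-04 -1.0e+00 -2.1e-03] F [-0.24 -0.07  0.14] open 0.0851 t 0.10
[-0.3725 -0.0297 -0.194 ] yaw -46.75
[-0.5487  0.0703 -0.5769] yaw -89.84
[-0.5487  0.1703 -0.5769] yaw -89.84
```

>>> play_rows:
  plan: [0.6,-0.062,-0.005,-0.032,-7.8,0.6,-0.124,-0.01,-0.065,-15.6,0.6,-0.186,-0.015,-0.097,-23.4,0.6,-0.248,-0.02,-0.129,-31.2,0.6,-0.31,-0.025,-0.162,-39,0.6,-0.372,-0.03,-0.194,-46.8,0.6,-0.395,-0.015,-0.247,-53,0.6,-0.418,0,-0.3,-59,0.6,-0.441,0.015,-0.353,-65,0.6,-0.464,0.03,-0.406,-71,0.6,-0.487,0.04,-0.459,-77,0.6,-0.51,0.05,-0.5,-83]
  squeeze: 30

```text
clock: 1.6
ee_pos: [0.5042, 0.0745, 0.1822]
orientation: [-1.271, 1.109, -1.109]
force: [0.3, -0.7, 0.4]
opening: 0.0511
```

```bash
python3 - <<'E'
from h import *
rel((.524,.165,.10,.252),(.524,.165,.027,.252))
E
```

```text
at [0.5042 0.0745 0.1822] psi 0.1356 tilt [ 7.e-04 -1.e+00 -3.e-04] F [ 0.27 -0.69  0.41] open 0.0511 t 1.60
[-0.087   0.0822  0.0318] yaw -6.67
[-0.087   0.1552  0.0318] yaw -6.67
```

>>> play_rows:
  plan: [0.6,-0.045,0.03,0.016,-4,0.6,-0.087,0.06,0.032,-6.7,0.6,-0.087,0.08,0.032,-6.7,0.6,-0.087,0.08,0.032,-6.7]

```text
clock: 2.1
ee_pos: [0.5228, 0.163, 0.1005]
orientation: [-1.322, 1.026, -1.021]
force: [0.9, 0.3, -0.4]
opening: 0.0512
```

```bash
python3 - <<'E'
from h import *
rel((.524,.165,.06,.252),(.524,.165,.027,.252))
t=capture("top");cv2.imwrite("pics/t1.png",cv2.resize(t[110:240,150:280,::-1],None,fx=4.5,fy=4.5,interpolation=cv2.INTER_CUBIC))
E
```

```text
at [0.5228 0.163  0.1005] psi 0.2508 tilt [ 4.0e-04 -1.0e+00 -5.6e-03] F [ 0.85  0.32 -0.4 ] open 0.0512 t 2.10
[-0.0016  0.0405  0.0017] yaw -0.07
[-0.0016  0.0735  0.0017] yaw -0.07
```

View pics/t1.png

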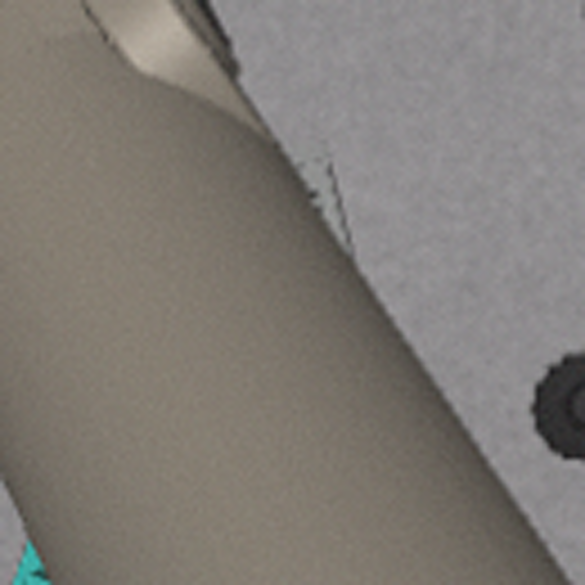

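>>> play_rows:
  plan: [0.6,-0.001,0.02,0.001,0,0.6,-0.001,0.04,0.001,0,0.6,-0.001,0.06,0.001,0,0.6,-0.001,0.0735,0.001,0,0.6,-0.001,0.0735,0.001,0]

```text
clock: 2.78
ee_pos: [0.5253, 0.1638, 0.0291]
orientation: [-1.318, 1.025, -1.024]
force: [0.3, -0.2, 0.1]
opening: 0.0515
```

```bash
python3 - <<'E'
from h import *
rel((.524,.165,.027,.252))
t=capture("scene");cv2.imwrite("pics/s1.png",cv2.resize(t[150:290,220:360,::-1],None,fx=4.2,fy=4.2,interpolation=cv2.INTER_CUBIC))
E
```

```text
at [0.5253 0.1638 0.0291] psi 0.2484 tilt [ 5.e-04 -1.e+00 -1.e-03] F [ 0.32 -0.16  0.11] open 0.0515 t 2.77
[-0.0015  0.0021 -0.001 ] yaw -0.21
```

View pics/s1.png

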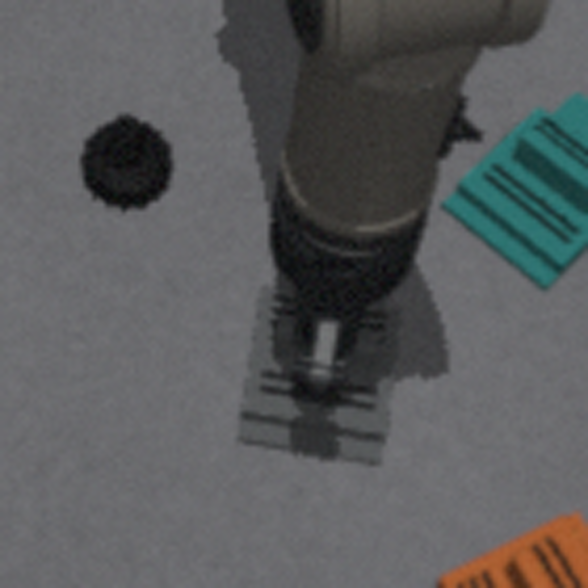

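>>> play_rows:
  plan: [0.3,-0.001,0.002,-0.001,-0.2,0.2,-0.001,0.002,-0.001,-0.2,0,-0.001,0.002,-0.001,-0.2,0,-0.001,0.002,-0.001,-0.2,0,-0.001,0.002,-0.001,-0.2,0,-0.001,0.002,-0.001,-0.2]
  squeeze: 30

```text
clock: 3.58
ee_pos: [0.5246, 0.1658, 0.0279]
orientation: [-1.317, 1.02, -1.021]
force: [-0.7, 0.4, 5.9]
opening: 0.011
```

```bash
python3 - <<'E'
from h import *
rel((.524,.165,.10,.252))
E
```

```text
at [0.5246 0.1658 0.0279] psi 0.2532 tilt [-1.0e-04 -1.0e+00  1.1e-03] F [-0.73  0.45  5.9 ] open 0.0110 t 3.58
[ 0.0006 -0.0721 -0.0008] yaw 0.07
```

>>> play_rows:
  plan: [0,0,-0.002,0,0,0,0,-0.006,0,0,0,0,-0.015,0,0,0,0,-0.035,0,0,0,0,-0.07,0,0,0,0,-0.11,0,0,0,0,-0.15,0,0,0,0,-0.15,0,0]

```text
clock: 4.58
ee_pos: [0.5265, 0.1671, 0.1812]
orientation: [-1.311, 1.016, -1.023]
force: [-0.1, 0.5, -3.5]
opening: 0.0113
```

```bash
python3 - <<'E'
from h import *
rel((.5735,-.1865,.18,0))
t=capture("scene");cv2.imwrite("pics/s2.png",cv2.resize(t[150:290,220:360,::-1],None,fx=4.2,fy=4.2,interpolation=cv2.INTER_CUBIC))
E
```

```text
at [0.5265 0.1671 0.1812] psi 0.2534 tilt [-7.0e-04 -1.0e+00  8.6e-03] F [-0.11  0.52 -3.54] open 0.0113 t 4.58
[ 0.3541  0.0012 -0.0432] yaw 14.52
```

View pics/s2.png

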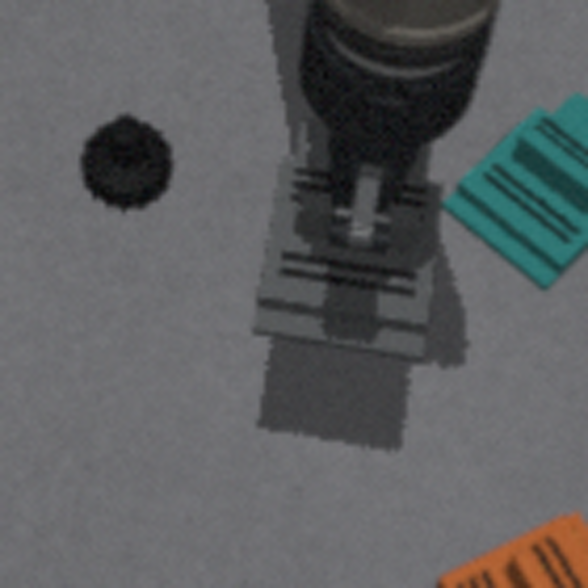

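>>> play_rows:
  plan: [0,0.02,0,-0.002,1,0,0.055,0,-0.006,2.5,0,0.095,0,-0.01,4,0,0.135,0,-0.015,5.5,0,0.175,0,-0.02,7,0,0.215,0,-0.025,8.5,0,0.255,0,-0.03,10,0,0.295,0,-0.036,12,0,0.33,0,-0.04,13.5,0,0.354,0,-0.043,14.5,0,0.354,0,-0.043,14.5,0,0.354,0,-0.043,14.5]

```text
clock: 6.12
ee_pos: [0.5709, -0.1862, 0.1766]
orientation: [-1.209, 1.21, -1.205]
force: [-0.3, 1.0, -2.5]
opening: 0.0113
```

```bash
python3 - <<'E'
from h import *
rel((.5735,-.1865,.15,0))
t=capture("scene");cv2.imwrite("pics/s3.png",cv2.resize(t[90:240,100:250,::-1],None,fx=3.9,fy=3.9,interpolation=cv2.INTER_CUBIC))
t=capture("top");cv2.imwrite("pics/t3.png",cv2.resize(t[90:240,310:450,::-1],None,fx=3.9,fy=3.9,interpolation=cv2.INTER_CUBIC))
E
```

```text
at [ 0.5709 -0.1862  0.1766] psi 0.0019 tilt [-0.0023 -1.     -0.0013] F [-0.28  0.99 -2.51] open 0.0113 t 6.12
[0.0003 0.0266 0.0026] yaw 0.11
```

View pics/s3.png

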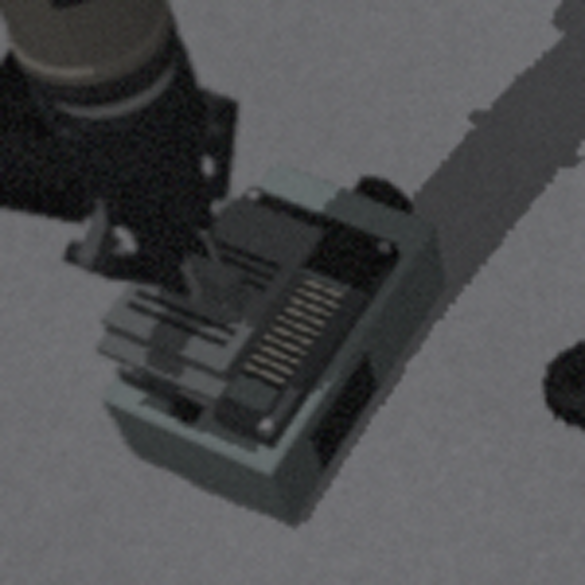

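View pics/t3.png

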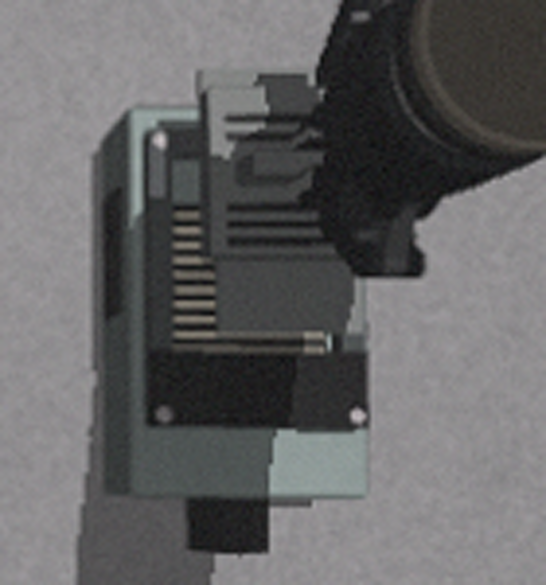

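```bash
cat > m.py <<'E'
from h import *
E
python3 - <<'E'
from h import *
np.set_printoptions(precision=4,suppress=True)
t=cv2.imread("pics/t3.png"); k=3.9
T=lambda x,y:((x+.5)/k-.5+310,(y+.5)/k-.5+90)
zb=.1766-.028
for n,p,z in(("lipL",(217,342),zb+.004),("lipR",(353,343),zb+.004),("bodyL near",(212,262),zb+.018),("bodyL far",(209,92),zb+.018),("flangeL",(199,70),zb+.006),("slot1L",(228,212),zb+.018),("scr",(164,413),.098),("scrR",(357,414),.098),("ledge",(148,350),.098)):
    print(n,onz("top",T(*p),z))
c=cv2.resize(t[180:370,130:370],None,fx=3.2,fy=3.2,interpolation=cv2.INTER_CUBIC)
cv2.imwrite("pics/z6.png",np.clip(c.astype(float)*2,0,255).astype(np.uint8))
E
```

```text
lipL [ 0.4923 -0.1499  0.1526]
lipR [ 0.4922 -0.2155  0.1526]
bodyL near [ 0.5292 -0.144   0.1666]
bodyL far [ 0.6111 -0.1435  0.1666]
flangeL [ 0.6251 -0.1421  0.1546]
slot1L [ 0.5532 -0.1518  0.1666]
scr [ 0.4598 -0.1376  0.098 ]
scrR [ 0.4598 -0.2377  0.098 ]
ledge [ 0.4926 -0.1295  0.098 ]
```

View pics/z6.png

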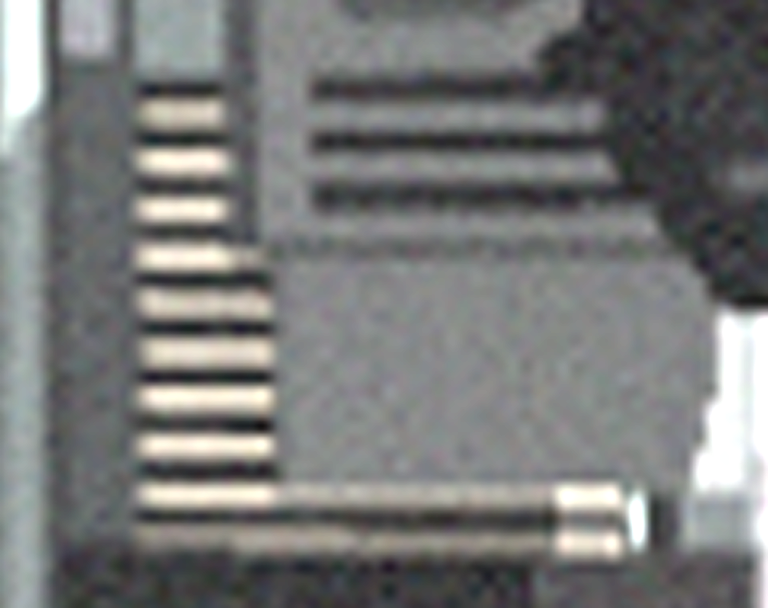

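>>> play_rows:
  plan: [0,0.0015,0.015,0.003,0,0,0.0015,0.03,0.003,0,0,0.0015,0.04,0.003,0,0,0.0015,0.043,0.003,0,0,0.0015,0.043,0.003,0]

```text
clock: 6.85
ee_pos: [0.5742, -0.1895, 0.1341]
orientation: [-1.209, 1.209, -1.209]
force: [-0.7, 0.4, -2.7]
opening: 0.0111
```

```bash
python3 - <<'E'
from h import *
rel((.5745,-.188,.133,0))
t=capture("scene");cv2.imwrite("pics/s4.png",cv2.resize(t[100:230,110:230,::-1],None,fx=4.5,fy=4.5,interpolation=cv2.INTER_CUBIC))
t=capture("top");t=np.clip(t.astype(float)*1.5,0,255).astype(np.uint8);cv2.imwrite("pics/t4.png",cv2.resize(t[100:225,325:415,::-1],None,fx=4.8,fy=4.8,interpolation=cv2.INTER_CUBIC))
E
```

```text
at [ 0.5742 -0.1895  0.1341] psi 0.0001 tilt [-2.e-04 -1.e+00 -3.e-04] F [-0.74  0.4  -2.67] open 0.0111 t 6.85
[-0.0015  0.0011  0.0003] yaw 0.01
```

View pics/s4.png

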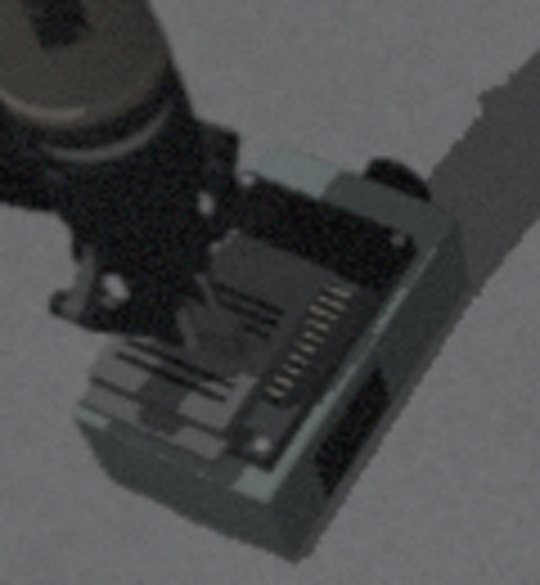

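View pics/t4.png

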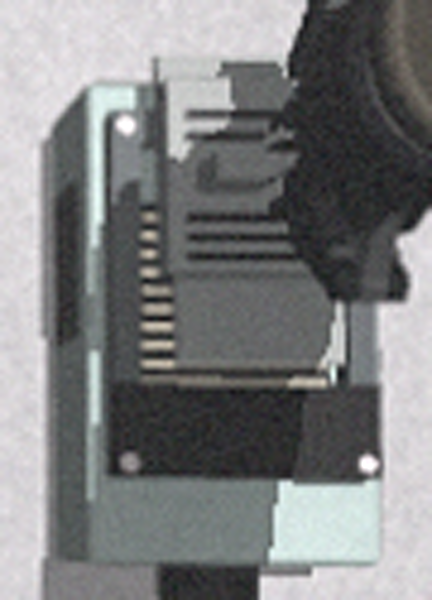

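```bash
python3 - <<'E'
from h import *
t=cv2.imread("pics/t4.png")
c=cv2.resize(t[230:490,95:400],None,fx=2.6,fy=2.3,interpolation=cv2.INTER_CUBIC)
cv2.imwrite("pics/z7.png",np.clip(c.astype(float)*1.3,0,255).astype(np.uint8))
E
```

View pics/z7.png

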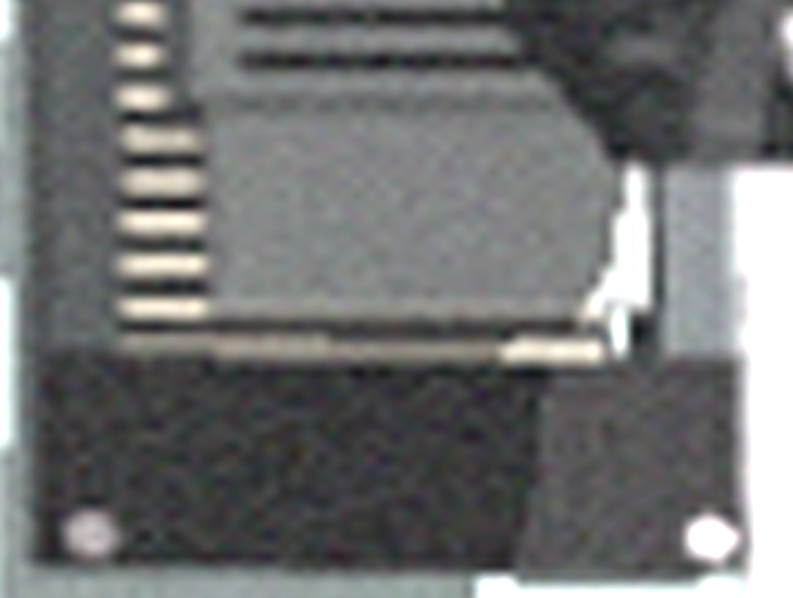

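```bash
python3 - <<'E'
from h import *
np.set_printoptions(precision=4,suppress=True)
T=lambda x,y:((((x+.5)/2.6-.5+95)+.5)/4.8-.5+325,(((y+.5)/2.3-.5+230)+.5)/4.8-.5+100)
zb=.1341-.028
for n,p,z in(("lipL",(210,310),zb+.004),("bodyL near",(190,100),zb+.018),("ledgeL",(38,355),.098),("ledgeR",(742,358),.098),("sL",(90,535),.098),("sR",(712,540),.098),("inL",(118,250),.094),("inR",(663,250),.094)): print(n,onz("top",T(*p),z))
E
```

```text
lipL [ 0.4995 -0.1538  0.1101]
bodyL near [ 0.5358 -0.1472  0.1241]
ledgeL [ 0.4921 -0.129   0.098 ]
ledgeR [ 0.4922 -0.2435  0.098 ]
sL [ 0.459  -0.1373  0.098 ]
sR [ 0.4586 -0.2382  0.098 ]
inL [ 0.5121 -0.1432  0.094 ]
inR [ 0.5125 -0.2324  0.094 ]
```

>>> play_rows:
  plan: [0,-0.0012,0.002,0,0,0,-0.0012,0.004,0,0,0,-0.0012,0.006,0,0,0,-0.0012,0.007,0,0,0,-0.0012,0.007,0,0]

```text
clock: 7.58
ee_pos: [0.5741, -0.1883, 0.1272]
orientation: [-1.209, 1.209, -1.209]
force: [0.4, 0.1, -2.5]
opening: 0.0115
```

```bash
python3 - <<'E'
from h import *
rel((.5745,-.188,.126,0))
E
```

```text
at [ 0.5741 -0.1883  0.1272] psi -0.0000 tilt [-0.e+00 -1.e+00 -3.e-04] F [ 0.37  0.07 -2.51] open 0.0115 t 7.58
[-0.0003  0.0012  0.0004] yaw -0.00
```

>>> play_rows:
  plan: [0,0,0.0005,0,0,0,0,0.001,0,0,0,0,0.001,0,0]

```text
clock: 7.95
ee_pos: [0.5742, -0.1883, 0.1263]
orientation: [-1.209, 1.209, -1.209]
force: [0.1, -0.5, -2.9]
opening: 0.0114
```

>>> play_rows:
  plan: [0,0,0.0005,0,0,0,0,0.001,0,0,0,0,0.001,0,0]

```text
clock: 8.32
ee_pos: [0.5742, -0.1883, 0.1252]
orientation: [-1.209, 1.209, -1.209]
force: [0.1, 0.6, -2.0]
opening: 0.0114
```

>>> play_rows:
  plan: [0,0,0.0005,0,0,0,0,0.001,0,0,0,0,0.001,0,0]

```text
clock: 8.7
ee_pos: [0.5744, -0.1884, 0.1248]
orientation: [-1.209, 1.209, -1.21]
force: [-1.4, -0.1, 1.1]
opening: 0.0113
```

>>> play_rows:
  plan: [0.14,0,0,0,0,0.145,0,0,0,0,0.15,0,0,0,0]
  squeeze: 20

```text
clock: 9.07
ee_pos: [0.5741, -0.1883, 0.1241]
orientation: [-1.209, 1.209, -1.209]
force: [-0.7, 0.0, -0.8]
opening: 0.0131
```

```bash
cat >> h.py <<'E'
def snap(n,tag,k=1.6):
    t=np.clip(capture(n).astype(float)*k,0,255).astype(np.uint8)[...,::-1]
    t=t[100:230,110:230] if n=="scene" else t[100:225,325:415]
    cv2.imwrite(f"pics/{tag}.png",cv2.resize(t,None,fx=4.5,fy=4.5,interpolation=cv2.INTER_CUBIC))
E
python3 - <<'E'
from h import *
rel(); snap("scene","s5")
E
```

```text
at [ 0.5741 -0.1883  0.1241] psi 0.0000 tilt [-0.e+00 -1.e+00 -2.e-04] F [-0.68  0.05 -0.79] open 0.0131 t 9.07
```

View pics/s5.png

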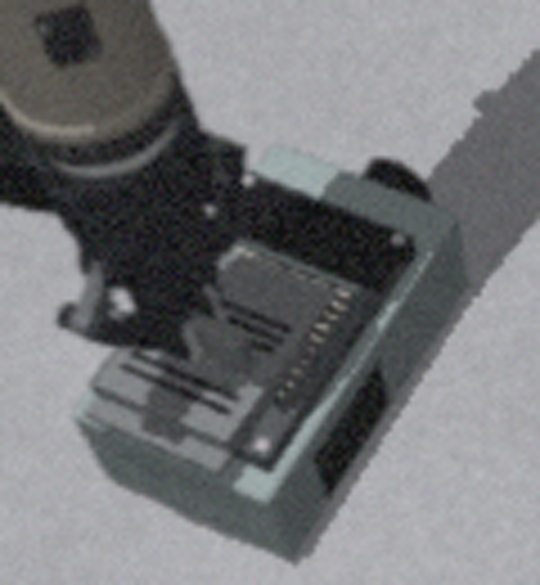

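>>> play_rows:
  plan: [0.155,0,0,0,0,0.16,0,0,0,0,0.165,0,0,0,0,0.17,0,0,0,0]

```text
clock: 9.62
ee_pos: [0.5742, -0.1883, 0.1243]
orientation: [-1.209, 1.209, -1.209]
force: [-1.1, 0.1, -0.5]
opening: 0.0147
```

```bash
python3 - <<'E'
from h import *
rel(); snap("scene","s6"); snap("top","t6")
a=cv2.imread("pics/s6.png");b=cv2.imread("pics/t6.png");h=600
P=lambda x:np.pad(x[:h],((0,h-min(h,x.shape[0])),(0,0),(0,0)))
c=np.hstack([P(a),P(b)])[:, :]; cv2.imwrite("pics/c6.png",cv2.resize(c,(800,int(600*800/c.shape[1]))))
E
```

```text
at [ 0.5742 -0.1883  0.1243] psi 0.0001 tilt [ 1.e-04 -1.e+00 -1.e-04] F [-1.15  0.14 -0.48] open 0.0147 t 9.62
```

View pics/c6.png

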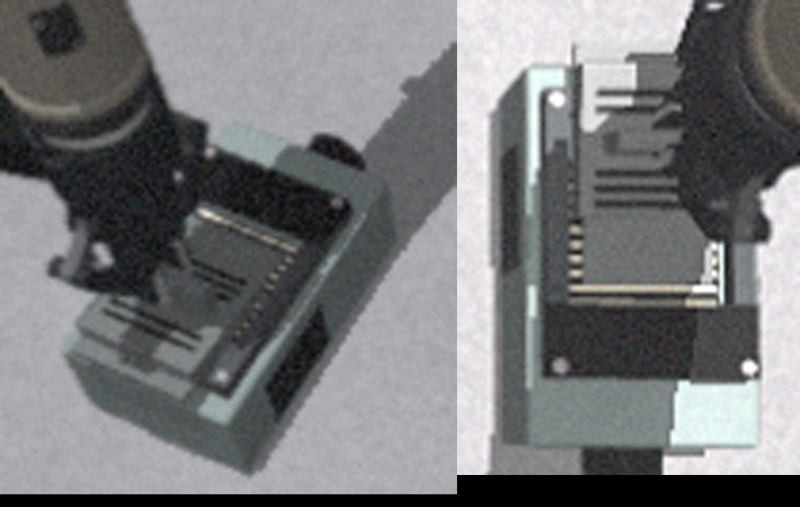

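```bash
python3 - <<'E'
import cv2,numpy as np
a=cv2.imread("pics/s6.png")[200:440,180:440];b=cv2.imread("pics/t6.png")[150:450,80:400]
a=cv2.resize(a,None,fx=1.5,fy=1.5);b=cv2.resize(b,None,fx=1.25,fy=1.25); print(a.shape,b.shape)
h=400;P=lambda x:np.pad(x[:h],((0,h-min(h,x.shape[0])),(0,0),(0,0)))
cv2.imwrite("pics/z8.png",np.clip(np.hstack([P(a),P(b)]).astype(float)*1.4,0,255).astype(np.uint8))
E
```

```text
(360, 390, 3) (375, 400, 3)
```

View pics/z8.png

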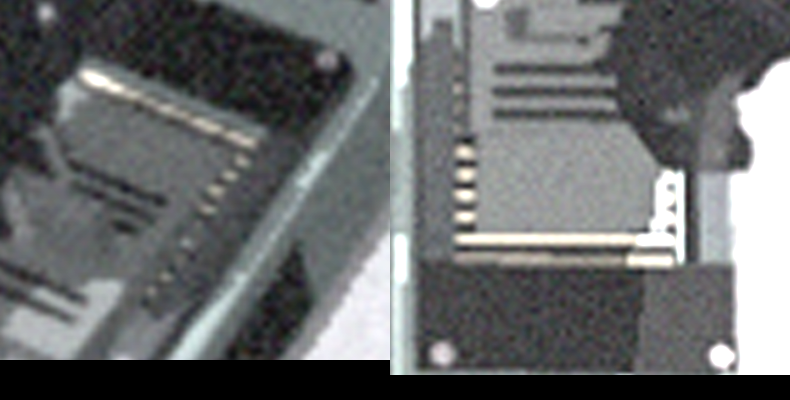

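```bash
python3 - <<'E'
from h import *
np.set_printoptions(precision=4,suppress=True)
S=lambda x,y:((x/1.5+180)/4.5-.4+110,(y/1.5+200)/4.5-.4+100)
T=lambda x,y:(((x-390)/1.25+80)/4.5-.4+325,(y/1.25+150)/4.5-.4+100)
print(tri(T(475,233),S(238,152)))
for z in(.08,.085,.09,.098): print(z,onz("top",T(475,233),z),onz("scene",S(238,152),z))
print(onz("top",T(420,265),.098),onz("top",T(735,265),.098))
E
```

```text
(array([ 0.5033, -0.1506,  0.0894]), np.float64(0.0026150508669677305))
0.08 [ 0.5047 -0.1544  0.08  ] [ 0.4981 -0.1539  0.08  ]
0.085 [ 0.5042 -0.1531  0.085 ] [ 0.5008 -0.1515  0.085 ]
0.09 [ 0.5037 -0.1517  0.09  ] [ 0.5034 -0.149   0.09  ]
0.098 [ 0.503  -0.1497  0.098 ] [ 0.5076 -0.145   0.098 ]
[ 0.4913 -0.1297  0.098 ] [ 0.4919 -0.2433  0.098 ]
```

>>> play_rows:
  plan: [0.175,0,0,0,0,0.18,0,0,0,0,0.185,0,0,0,0,0.19,0,0,0,0,0.195,0,0,0,0]

```text
clock: 10.35
ee_pos: [0.5743, -0.1883, 0.1244]
orientation: [-1.209, 1.209, -1.209]
force: [-1.4, 0.0, -0.8]
opening: 0.0166
```

```bash
cat >> h.py <<'E'
def both(tag):
    snap("scene",tag+"s"); snap("top",tag+"t")
    a=cv2.imread(f"pics/{tag}s.png")[200:440,180:440];b=cv2.imread(f"pics/{tag}t.png")[150:450,80:400]
    a=cv2.resize(a,None,fx=1.5,fy=1.5);b=cv2.resize(b,None,fx=1.25,fy=1.25)
    h=400;P=lambda x:np.pad(x[:h],((0,h-min(h,x.shape[0])),(0,0),(0,0)))
    cv2.imwrite(f"pics/{tag}.png",np.clip(np.hstack([P(a),P(b)]).astype(float)*1.4,0,255).astype(np.uint8))
S8=lambda x,y:((x/1.5+180)/4.5-.4+110,(y/1.5+200)/4.5-.4+100)
T8=lambda x,y:(((x-390)/1.25+80)/4.5-.4+325,(y/1.25+150)/4.5-.4+100)
E
python3 - <<'E'
from h import *
rel(); both("b7")
E
```

```text
at [ 0.5743 -0.1883  0.1244] psi 0.0001 tilt [ 0.e+00 -1.e+00  2.e-04] F [-1.36  0.04 -0.85] open 0.0166 t 10.35
```

View pics/b7.png

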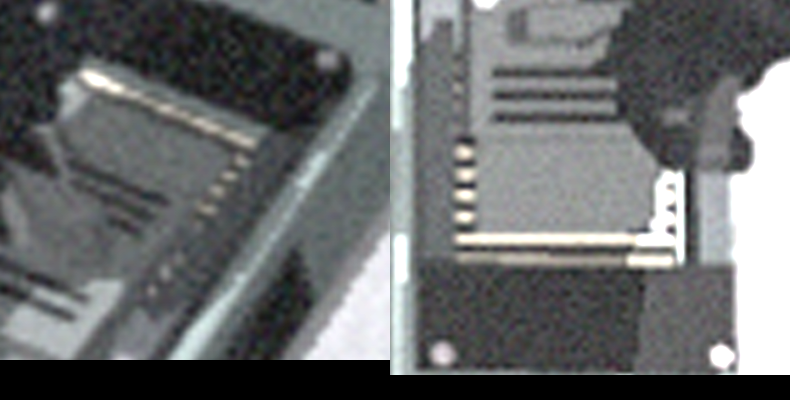

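>>> play_rows:
  plan: [0.2,0,0,0,0,0.21,0,0,0,0,0.22,0,0,0,0,0.23,0,0,0,0]

```text
clock: 10.95
ee_pos: [0.5744, -0.1883, 0.1244]
orientation: [-1.209, 1.209, -1.209]
force: [-0.6, -0.4, 0.2]
opening: 0.0192
```

```bash
python3 - <<'E'
from h import *
rel(); both("b8")
E
```

```text
at [ 0.5744 -0.1883  0.1244] psi 0.0000 tilt [ 1.e-04 -1.e+00  4.e-04] F [-0.59 -0.44  0.16] open 0.0192 t 10.95
```

View pics/b8.png

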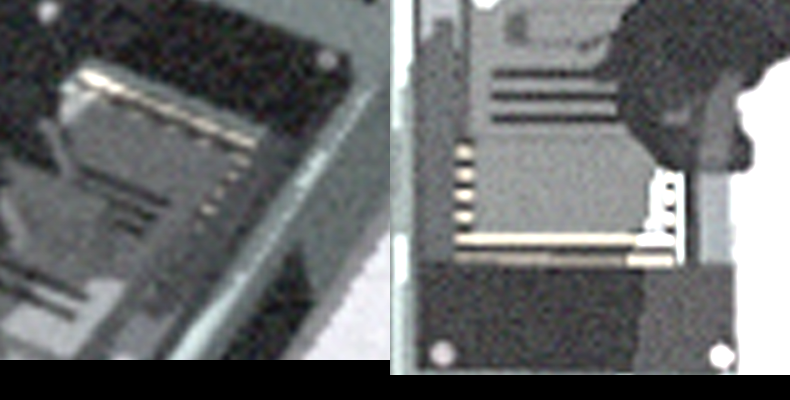

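View pics/b8s.png

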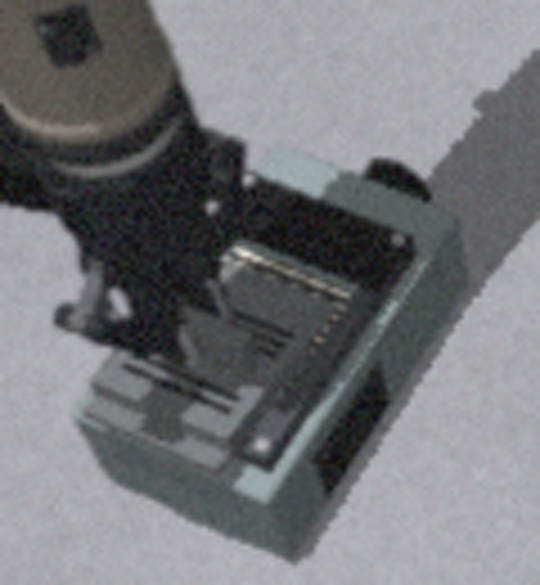

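```bash
python3 - <<'E'
from h import *
np.set_printoptions(precision=4,suppress=True)
print(tri(T8(475,233),S8(235,160)))
print(tri(T8(475,233),S8(240,165)))
# body near +y corner? slot ends +y: top (493,120)
E
```

```text
(array([ 0.5039, -0.1523,  0.0838]), np.float64(0.002146229869759853))
(array([ 0.5038, -0.152 ,  0.0809]), np.float64(0.0043370587900884655))
```

>>> play_rows:
  plan: [0.23,0,0,-0.002,0,0.23,0,0,-0.004,0,0.23,0,0,-0.006,0,0.23,0,0,-0.008,0,0.23,0,0,-0.01,0,0.23,0,0,-0.012,0,0.23,0,0,-0.012,0]

```text
clock: 11.92
ee_pos: [0.5619, -0.1884, 0.1243]
orientation: [-1.21, 1.21, -1.209]
force: [0.1, 0.2, 0.5]
opening: 0.0196
```

```bash
python3 - <<'E'
from h import *
rel(); both("b9")
E
```

```text
at [ 0.5619 -0.1884  0.1243] psi -0.0000 tilt [ 1.e-04 -1.e+00 -6.e-04] F [0.06 0.22 0.48] open 0.0196 t 11.93
```

View pics/b9.png

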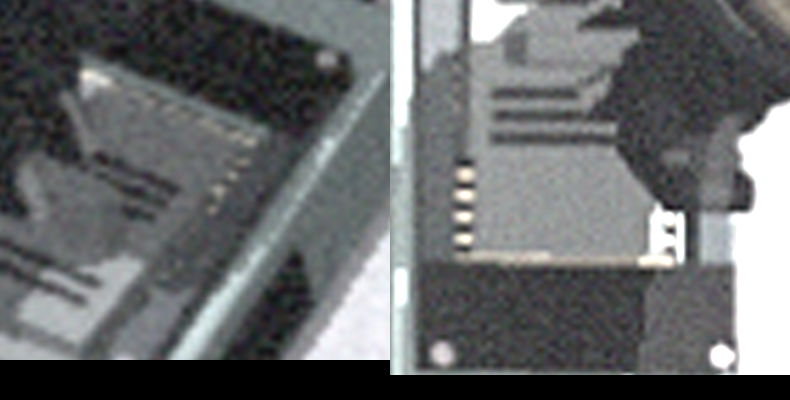

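>>> play_rows:
  plan: [0.23,0,0,-0.002,0,0.23,0,0,-0.004,0,0.23,0,0,-0.006,0,0.23,0,0,-0.008,0,0.23,0,0,-0.01,0,0.23,0,0,-0.012,0,0.23,0,0,-0.014,0,0.23,0,0,-0.016,0,0.23,0,0,-0.016,0]

```text
clock: 13.15
ee_pos: [0.5458, -0.1883, 0.1243]
orientation: [-1.21, 1.21, -1.209]
force: [0.5, 0.3, 0.2]
opening: 0.0197
```

```bash
python3 - <<'E'
from h import *
rel(); both("b10")
E
```

```text
at [ 0.5458 -0.1883  0.1243] psi -0.0000 tilt [ 1.e-04 -1.e+00 -8.e-04] F [0.48 0.32 0.18] open 0.0197 t 13.15
```

View pics/b10.png

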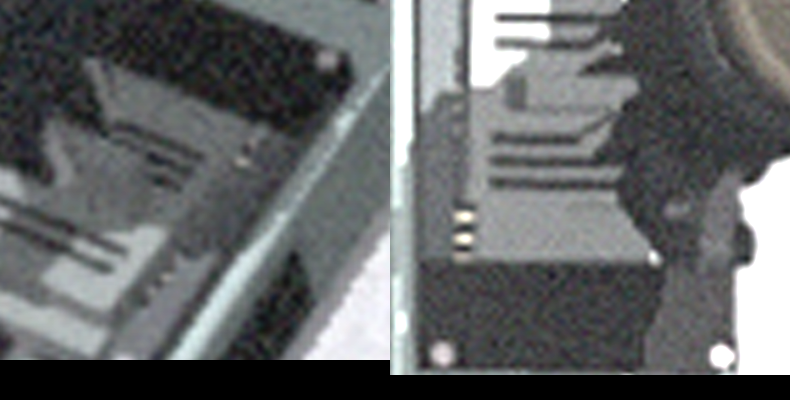

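View pics/b10s.png

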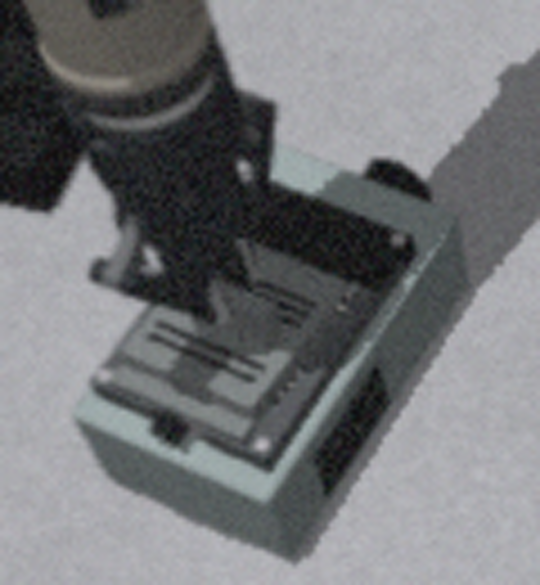

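>>> play_rows:
  plan: [0.23,0,0,-0.002,0,0.23,0,0,-0.004,0,0.23,0,0,-0.006,0,0.23,0,0,-0.008,0,0.23,0,0,-0.01,0,0.23,0,0,-0.011,0,0.23,0,0,-0.012,0,0.23,0,0,-0.012,0]

```text
clock: 14.25
ee_pos: [0.5339, -0.1884, 0.1243]
orientation: [-1.21, 1.21, -1.209]
force: [0.8, -0.5, 0.2]
opening: 0.0197
```

```bash
python3 - <<'E'
from h import *
rel(); both("b11")
E
```

```text
at [ 0.5339 -0.1884  0.1243] psi -0.0000 tilt [ 1.e-04 -1.e+00 -8.e-04] F [ 0.8  -0.52  0.19] open 0.0197 t 14.25
```

View pics/b11.png

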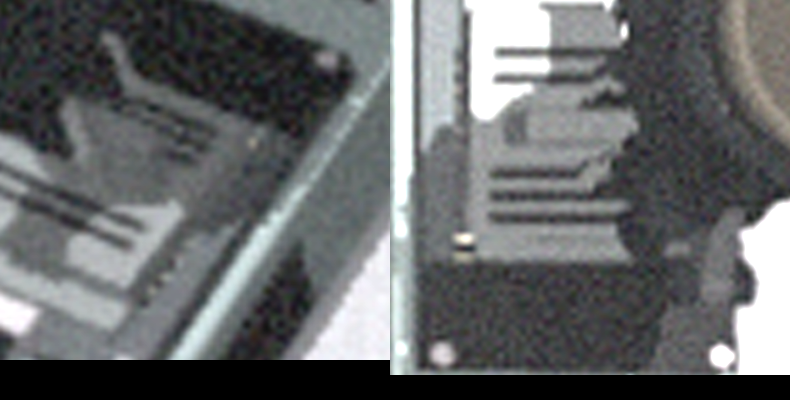

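View pics/b11s.png

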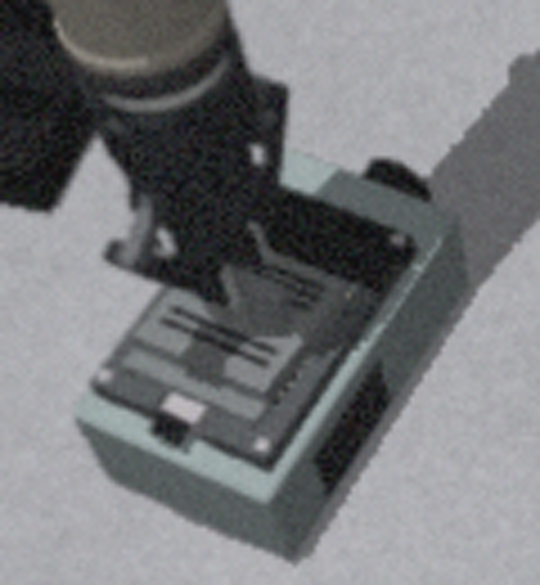

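>>> play_rows:
  plan: [0.23,0,0,-0.0005,0,0.23,0,0,-0.001,0,0.23,0,0,-0.0015,0,0.23,0,0,-0.002,0,0.23,0,0,-0.002,0]

```text
clock: 14.98
ee_pos: [0.5324, -0.1883, 0.1244]
orientation: [-1.209, 1.209, -1.209]
force: [-0.1, -0.0, -0.7]
opening: 0.0199
```

>>> play_rows:
  plan: [0.23,0,0,-0.0005,0,0.23,0,0,-0.001,0,0.23,0,0,-0.001,0]

```text
clock: 15.35
ee_pos: [0.532, -0.1883, 0.1247]
orientation: [-1.208, 1.208, -1.21]
force: [2.2, -1.1, -0.5]
opening: 0.0196
```

>>> play_rows:
  plan: [0.23,0,0,-0.0005,0,0.23,0,0,-0.001,0,0.23,0,0,-0.001,0]

```text
clock: 15.72
ee_pos: [0.5317, -0.1883, 0.1251]
orientation: [-1.207, 1.206, -1.211]
force: [5.2, -0.5, 0.7]
opening: 0.0198
```

>>> play_rows:
  plan: [0.23,0,0,0.001,0,0.23,0,0,0.0012,0]

```text
clock: 15.98
ee_pos: [0.5319, -0.1883, 0.1248]
orientation: [-1.209, 1.208, -1.21]
force: [3.1, 0.7, 3.5]
opening: 0.0197
```

```bash
python3 - <<'E'
from h import *
rel(); both("b12")
E
```

```text
at [ 0.5319 -0.1883  0.1248] psi 0.0001 tilt [ 3.e-04 -1.e+00  9.e-04] F [3.11 0.73 3.52] open 0.0197 t 15.97
```

View pics/b12t.png

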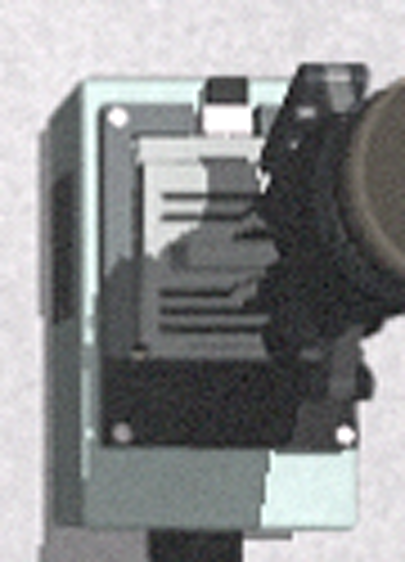

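View pics/b12s.png

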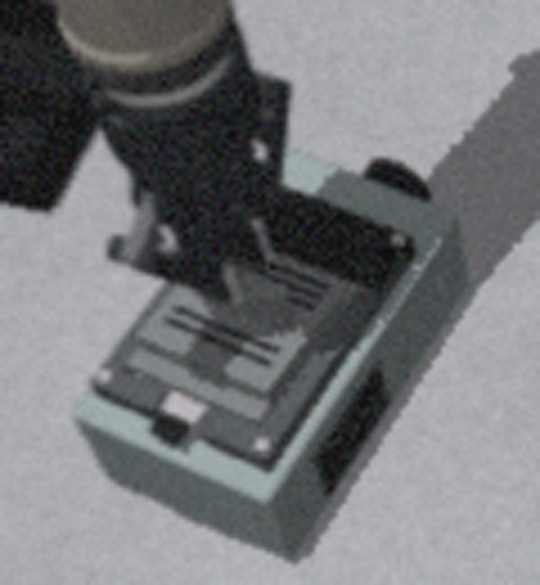

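```bash
python3 - <<'E'
from h import *
np.set_printoptions(precision=4,suppress=True)
t=cv2.imread("pics/b12t.png")
cv2.imwrite("pics/z9.png",cv2.resize(t[60:380,90:300],None,fx=1.8*1.4,fy=1.8,interpolation=cv2.INTER_CUBIC))
E
```

```text
(no output)
```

View pics/z9.png

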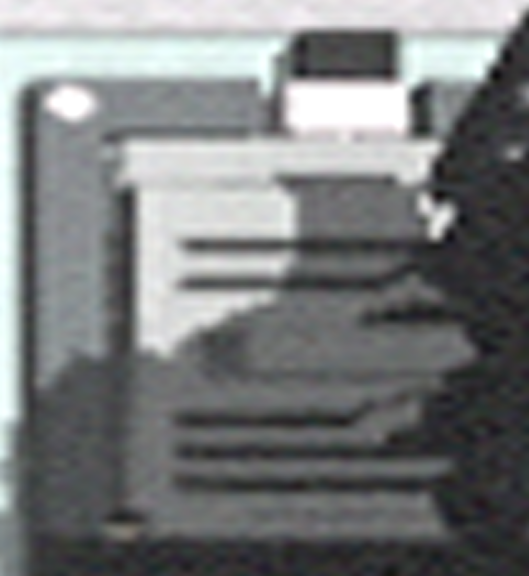

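>>> play_rows:
  plan: [0.23,0,0,0.0015,0,0.3,0,0,0.003,0,0.4,0,0,0.003,0,0.4,0,0,0.003,0]

```text
clock: 16.58
ee_pos: [0.5334, -0.1884, 0.1236]
orientation: [-1.211, 1.211, -1.208]
force: [-1.0, 0.4, 0.0]
opening: 0.0342
```

>>> play_rows:
  plan: [0.4,0,-0.004,0,0,0.4,0,-0.012,0,0,0.4,0,-0.025,0,0,0.4,0,-0.04,0,0,0.4,0,-0.05,0,0,0.4,0,-0.05,0,0]

```text
clock: 17.32
ee_pos: [0.5353, -0.1885, 0.1758]
orientation: [-1.208, 1.207, -1.211]
force: [-0.1, 0.1, -1.0]
opening: 0.0343
```

```bash
python3 - <<'E'
from h import *
rel(); both("b13")
E
```

```text
at [ 0.5353 -0.1885  0.1758] psi 0.0000 tilt [ 0.001  -1.      0.0025] F [-0.08  0.05 -0.96] open 0.0343 t 17.32
```

View pics/b13t.png

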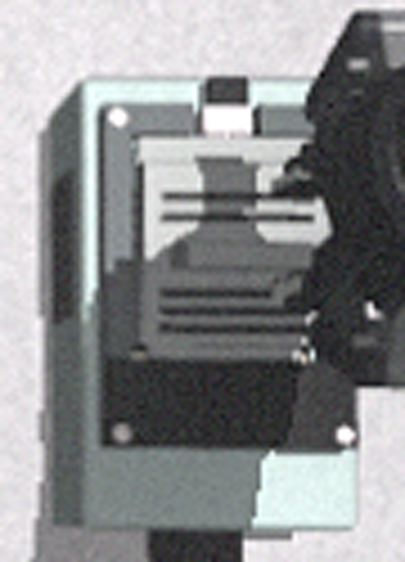

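View pics/b13s.png

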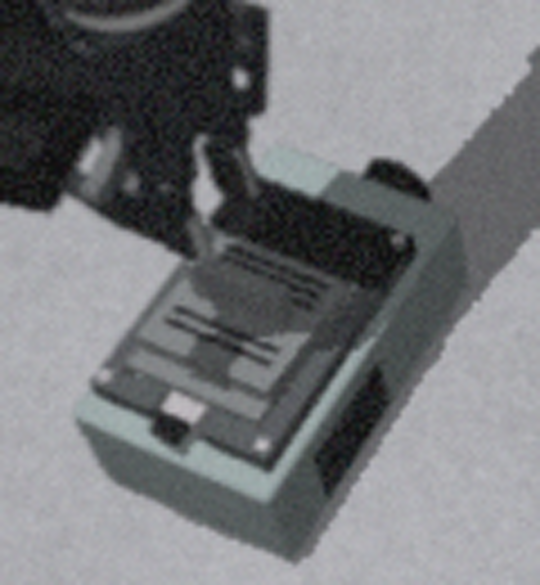

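>>> play_rows:
  plan: [0.2,-0.0005,0,0.01,0,0,-0.001,0,0.02,0,0,-0.001,0,0.031,0,0,-0.001,0.01,0.031,0,0,-0.001,0.025,0.031,0,0,-0.001,0.04,0.031,0,0,-0.001,0.052,0.031,0,0,-0.001,0.056,0.031,0,0,-0.001,0.056,0.031,0]

```text
clock: 18.55
ee_pos: [0.5653, -0.1874, 0.1181]
orientation: [-1.209, 1.209, -1.209]
force: [0.6, 0.2, -0.4]
opening: -0.0002
```

```bash
python3 - <<'E'
from h import *
rel((.5665,-.1875,.105,0)); both("b14")
E
```

```text
at [ 0.5653 -0.1874  0.1181] psi -0.0000 tilt [-1.e-04 -1.e+00 -3.e-04] F [ 0.56  0.24 -0.37] open -0.0002 t 18.55
[0.0001 0.0131 0.0012] yaw -0.00
```

View pics/b14s.png

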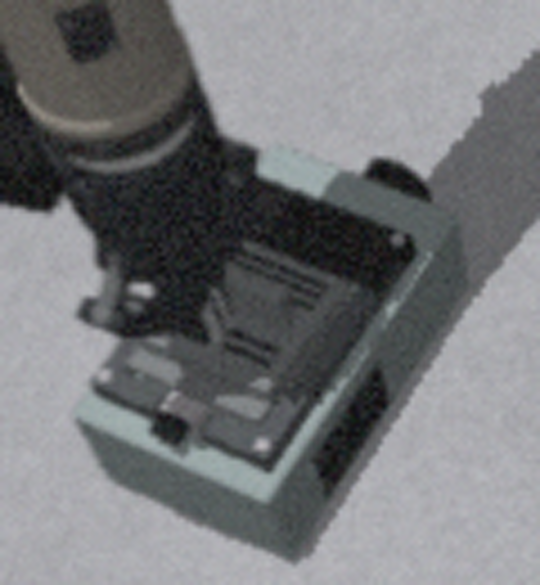

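Fingers are shut behind the bar over the flange end. Now I'll press down in small steps.

>>> play_rows:
  plan: [0,0,0.002,0.001,0,0,0,0.004,0.001,0,0,0,0.006,0.001,0,0,0,0.0075,0.001,0,0,0,0.0075,0.001,0]

```text
clock: 19.27
ee_pos: [0.5663, -0.1873, 0.1106]
orientation: [-1.209, 1.209, -1.209]
force: [0.3, 0.0, -0.5]
opening: 0.0001
```

>>> play_rows:
  plan: [0,0,0.0005,0,0,0,0,0.001,0,0,0,0,0.0015,0,0,0,0,0.002,0,0,0,0,0.002,0,0]

```text
clock: 19.9
ee_pos: [0.5665, -0.1873, 0.1088]
orientation: [-1.209, 1.209, -1.209]
force: [-0.1, 0.3, -0.6]
opening: 0.0
```

>>> play_rows:
  plan: [0,0,0.0005,0,0,0,0,0.001,0,0,0,0,0.0015,0,0,0,0,0.002,0,0,0,0,0.002,0,0]

```text
clock: 20.52
ee_pos: [0.5668, -0.1873, 0.107]
orientation: [-1.209, 1.208, -1.21]
force: [-0.1, 0.4, 1.7]
opening: 0.0004
```

>>> play_rows:
  plan: [0,0,0.0005,0,0,0,0,0.001,0,0,0,0,0.0015,0,0,0,0,0.002,0,0,0,0,0.002,0,0]

```text
clock: 21.15
ee_pos: [0.5671, -0.1873, 0.1055]
orientation: [-1.208, 1.208, -1.21]
force: [0.9, -0.0, 4.5]
opening: 0.0001
```

>>> play_rows:
  plan: [0,0,0.0005,0,0,0,0,0.001,0,0,0,0,0.0015,0,0,0,0,0.002,0,0,0,0,0.002,0,0]

```text
clock: 21.78
ee_pos: [0.5653, -0.1873, 0.1016]
orientation: [-1.211, 1.212, -1.208]
force: [-0.4, 0.4, 0.2]
opening: -0.0001
```

>>> play_rows:
  plan: [0,0,0.0005,0,0,0,0,0.001,0,0,0,0,0.0015,0,0,0,0,0.002,0,0,0,0,0.002,0,0]

```text
clock: 22.4
ee_pos: [0.5664, -0.1873, 0.1008]
orientation: [-1.209, 1.209, -1.209]
force: [-0.1, 0.1, -0.9]
opening: 0.0001
```

>>> play_rows:
  plan: [0,0,0.001,0,0,0,0,0.002,0,0,0,0,0.003,0,0,0,0,0.0035,0,0,0,0,0.0035,0,0]

```text
clock: 23.02
ee_pos: [0.5664, -0.1873, 0.0982]
orientation: [-1.209, 1.209, -1.21]
force: [-1.8, -0.1, 5.0]
opening: -0.0001
```

```bash
python3 - <<'E'
from h import *
rel(); both("b15")
E
```

```text
at [ 0.5664 -0.1873  0.0982] psi 0.0000 tilt [ 4.e-04 -1.e+00  1.e-04] F [-1.83 -0.1   4.96] open -0.0001 t 23.02
```

View pics/b15s.png

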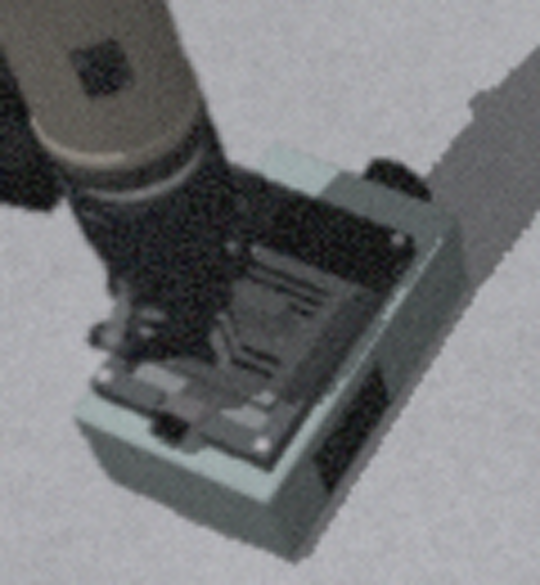

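Seated: the body's top is at 0.098 m, the flush height, with 5 N of contact. I'll lift off and look.

>>> play_rows:
  plan: [0,0,-0.004,0,0,0,0,-0.02,0,0,0,0,-0.05,0,0,0,0,-0.1,0,0,0,0,-0.14,0,0,0,0.05,-0.14,-0.03,0,0,0.1,-0.14,-0.06,0,0,0.15,-0.14,-0.08,0,0,0.2,-0.14,-0.1,0,0,0.2,-0.14,-0.1,0]

```text
clock: 24.38
ee_pos: [0.4622, -0.3945, 0.2375]
orientation: [-1.208, 1.217, -1.22]
force: [-0.1, 0.9, -0.5]
opening: 0.0005
```

```bash
python3 - <<'E'
from h import *
rel(); both("b16")
a=cv2.imread("pics/b16s.png");b=cv2.imread("pics/b16t.png");h=590
P=lambda x:np.pad(x[:h],((0,h-min(h,x.shape[0])),(0,0),(0,0)))
c=np.hstack([P(a),P(b)]); cv2.imwrite("pics/c16.png",cv2.resize(c,(800,int(590*800/c.shape[1]))))
E
```

```text
at [ 0.4622 -0.3945  0.2375] psi -0.0117 tilt [ 0.0043 -1.     -0.0021] F [-0.05  0.92 -0.5 ] open 0.0005 t 24.38
```

View pics/c16.png

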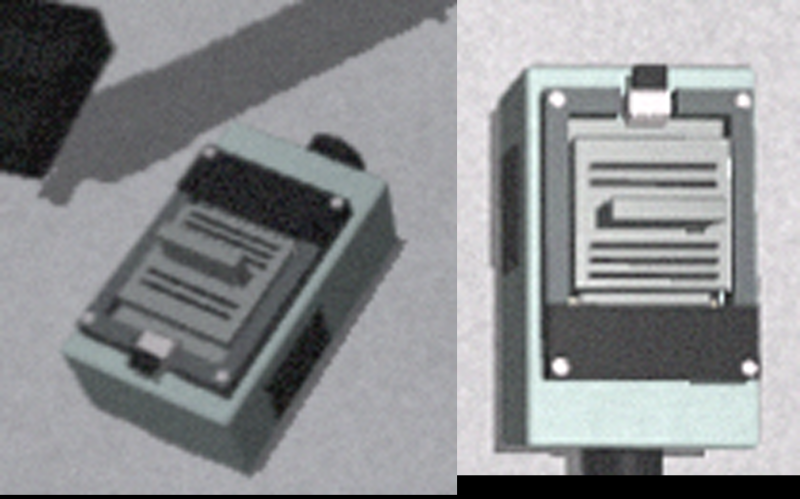

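View pics/b16s.png

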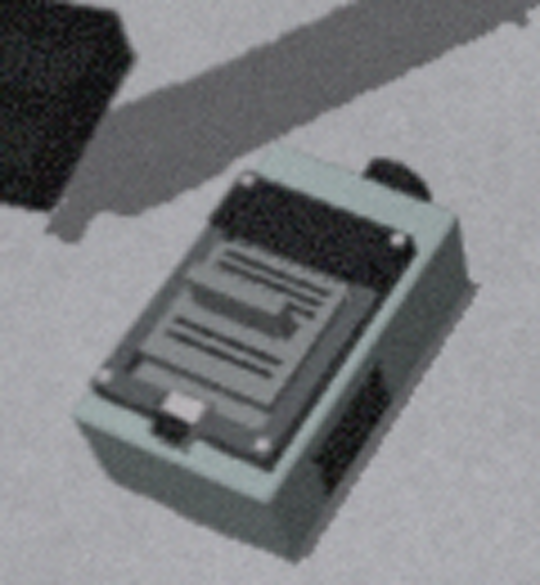

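View pics/b16t.png

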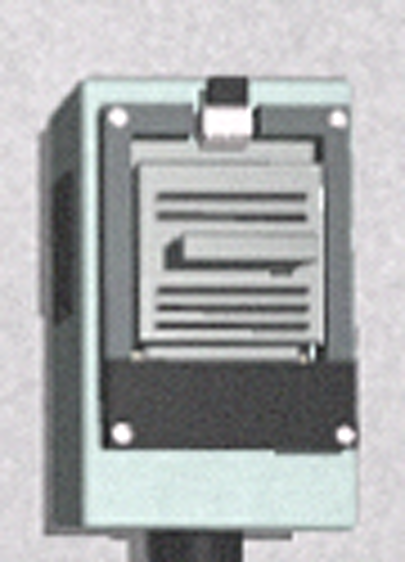

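```bash
python3 - <<'E'
from h import *
np.set_printoptions(precision=4,suppress=True)
T=lambda x,y:(x/4.5-.4+325,y/4.5-.4+100); S=lambda x,y:(x/4.5-.4+110,y/4.5-.4+100)
print("body far +y corner",tri(T(138,165),S(273,410)))
print("body far -y corner",tri(T(322,167),S(137,355)))
print("body far pred px top/scene for flush:", proj("top",[.5295+.053,-.1455,.098]),T(138,165),proj("scene",[.5295+.053,-.1455,.098]),S(273,410))
E
```

```text
body far +y corner (array([ 0.5814, -0.1451,  0.0936]), np.float64(0.0038726938186909366))
body far -y corner (array([ 0.5819, -0.2314,  0.0909]), np.float64(0.0012022698309955499))
body far pred px top/scene for flush: [[355.0934 135.6798]] (355.26666666666665, 136.26666666666665) [[168.7264 189.8755]] (170.26666666666665, 190.7111111111111)
```

```bash
python3 - <<'E'
from h import *
print(hand_in())
E
```

```text
the job is handed in; nothing more can be done
None
```

The filter cover is hooked in and latched in the dust unit, and I handed the job in at about 24.5 s of the 51 s allowed.

**What I did:**
- I gripped the cover by its handle and carried it over the pocket.
- The arm cannot tilt the tool, so I rested the flange lightly on the catch tab and opened the jaws a little at a time. The lip came down to the floor in front of the ledge without a drop.
- I slid the lip under the ledge until the stop wall pushed back, with about 5 N showing at the wrist.
- I let go of the handle and pressed the flange end down with shut fingers. The highest downward reading before the snap was about 4.5 N.
- After the snap I pressed to about 5 N at flush height, then lifted away.

**Last checks:**
- **Height while pressing:** the top of the body was at 0.098 m, which is the flush height.
- **Pictures:** in both final views the catch nose lies over the flange and the cover sits square in the pocket.
- **Gripper:** it was clear of everything.

**Checks that disagreed or were not made:**
- The two-view height of the body's far corners came out at 91 to 94 mm, against 98 mm expected. I put the 4 to 7 mm gap down to pixel error, because a flush cover predicts corner positions within about 2 pixels of what I saw.
- While I backed off from the wall, the wrist briefly read about 3.5 N upward. I did not find the cause; it was gone in the next move.
- Forces were only read at the end of each short move, so brief peaks in between were not seen.

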